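# Slide the chip box door open to its click stop

### The job

With a fingertip, gently push the dark sliding door of the wooden chip box along its runners, off the empty compartments, until its spring plunger clicks over the low ridge and drops into the notch of the brass stop; do not force it on past the notch. Push on the door only, without touching the brass stop or the plunger, and leave the mugs, dish, dice, chips, cards and carousel where they are. Then take the hand clear.

Things in the scene. Friction and masses are not known exactly. Their poses are not given: they have to be found in the camera images.
- box: wooden box fixed to the table, 130 (its x) by 340 (its y) by 70 mm high; origin at the centre of its underside. The door opens along its own +y. The half at -y holds open-topped empty compartments (dividers to 53 mm), the half at +y has a fixed deck at 69 mm; rim 70 mm high, runner strips to 73 mm on both long sides.
- door: dark wooden sliding door, a slab 124 (box x) by 160 (box y) by 26 mm, underside 73 mm above the table; origin at the centre of its underside. It slides only along box +y (170 mm in all), starts within 20 mm of fully shut, covering the compartments, drags with about 0.5 N and stays where left. A black housing 24 by 30 mm, top 118 mm up, sits half-way along its +x side.
- door_push (a point): centre of the door's end face at -y (124 mm wide, 26 mm high, 86 mm above the table): the face to push on, in the box +y direction. Nothing but the box rim and dividers lies below it, and as built the face is 5 to 25 mm inside the box's -y end.
- plunger: spring plunger with a steel ball tip of 12 mm diameter under the door's black housing, pressed down with about 8 N. It rides over the low ridge of the brass stop at a door push of about 6 to 10 N, most at first; short of the crest it slides back, past it the door snaps forward by itself and the push falls to nothing. Not to be touched.
- plunger_tip (a point): centre of the plunger's ball, on the +x side of the door, half-way along it (76 mm in box x from the door's middle, 80 mm ahead of door_push in box y).
- catch: brass stop clamped outside the box's +x long wall, 18 by 50 mm, axes parallel to the box's; its place along the wall varies. Origin 50 mm above the table, below the notch. Two cross bars, 16 mm round: the low ridge 9.6 mm before the notch (first touched 19 mm before it), the high one 13 mm beyond it, which stops the door unless pushed with about 20 N. Not to be touched.
- notch (a point): where the plunger's ball centre (point plunger_tip) rests when it has dropped into the notch of the brass stop; 84 mm above the table. The door has to travel the distance from plunger_tip to notch along box +y, 45 to 150 mm.
- mug_white: white ceramic mug, 82 mm across, 95 mm high; origin under its centre; stands aside, leave alone
- mug_blue: blue ceramic mug, 82 mm across, 95 mm high; origin under its centre; stands aside, leave alone
- dish: green glass ashtray-style dice dish, 120 mm across, 32 mm high; origin under its centre; leave alone
- chips: stack of poker chips, 39 mm across, 40 mm high; origin under its centre; leave alone
- cards: red pack of cards, 64 by 90 by 19 mm, lying flat; origin under its centre; leave alone
- die_a: red die, 20 mm, in the glass dish; leave alone
- die_b: red die, 20 mm, in the glass dish; leave alone
- carousel (a joint): black plastic chip carousel 210 mm across and 133 mm high overall, on a fixed base at the robot's left (around x 0.58, y 0.56); its turn in rad (positive counter-clockwise from above); it starts within 1 rad of zero; leave alone

How it is judged (in metres and radians):
On the way, in this order (a step that is already met when the one before it is completed fails the run):
1. the fingers push the door and its plunger comes up to the brass stop (contact force between the fingers and door above 0.3 N and y of plunger_tip in the frame of catch between -0.035 and -0.006 m), for 0.05 s.
2. the plunger has dropped into the notch of the brass stop (y of plunger_tip in the frame of catch between -0.003 and 0.003 m and z of plunger_tip in the frame of catch below 0.037 m), for 0.2 s.
At the end, for the whole second after the job is handed in: the plunger's ball rests in the notch of the brass stop, within 3 mm along the box and dropped to within 3 mm of the notch's depth, and the door is at rest (all of step 2 and linear speed of door below 0.01 m/s); the robot touches nothing.
It fails at once if the door is forced on past the notch (more than 7 mm) (y of plunger_tip in the frame of catch above 0.007 m).
It fails at once if the door is pushed or squeezed roughly (more than 30 N) (contact force between the fingers and door above 30 N).
It fails at once if the robot touches the brass stop or the plunger (contact force between any of the fingers, the arm and catch above 0.5 N or contact force between any of the fingers, the arm and plunger above 0.5 N).
It fails at once if a mug, the dish, a die, the chips or the cards are moved, lifted or carried (more than 15 mm) (distance of any of mug_white, mug_blue, dish, chips, cards, die_a, die_b from where it was at the start of the episode above 0.015 m).
It fails at once if the carousel is spun (velocity of joint carousel above 0.3 rad/s or velocity of joint carousel below -0.3 rad/s).
It also fails if it takes over 48 s, if anything falls off the work surface, if the arm or the gripper's body presses on something with over 40 N, if the wrist force passes 120 N, or if a joint passes its speed limit or range.

### The arm

A 6-joint arm with a two-finger parallel gripper is mounted at the origin on the work surface. World frame = base frame: x ahead of the robot, y to its left, z up, the work surface at z = 0. Lengths are in m, angles in degrees, forces in N, time in s.
With the tool pointing down it reaches from about 0.35 to 0.875 m from the base axis. Payload 4.2 kg.
Tool frame: the origin (TCP) lies between the finger pads; the fingertips stand 11 mm ahead of it and the grasp point (between the pads) lies 8 mm behind it; z points along the fingers, y is the direction in which the jaws open and shut (so a half turn about z gives the same grasp; the last joint's range is limited). The gripper opens to 87 mm and grips with 3 to 60 N. Pads are 19 mm wide; open, the fingers measure 117 mm over their backs; the gripper's body (75 mm by 190 mm) begins 51 mm behind the grasp point.
Start: joints at [90.103, 22.042, 0.453, 0, -68.411, -14.817], TCP at [0.159, 0.604, 0.234] pointing down, gripper open.
Joint ranges: [-179.83, 179.83], [-69.29, 118.12], [-61.27, 80.66], [-181.25, 117.63], [-171.15, -9.14], [-177.46, 177.46]. Speed limits (degrees/s): [159.86, 159.86, 180, 180, 180, 180].

### API

Orientations are given as a 3x3 rotation matrix whose columns are the frame's x, y, z axes.
In Python, from station import sense, capture, get_calibration, finish_job, search_frame, cut_out gives the robot as it stands.
- The arm moves only by the tool arm_command, never from a script. Its argument "rows" is a list of rows, each an object with "fingers": the opening in per cent of the stroke, from 0 (shut) to 100 (fully open); "travel": the shift along the tool's x, y, z in cm, a list of three; "roll": the turn about the tool's z in degrees. A call has 1 to 10 rows; each row is the pose to reach, as a shift and turn from the pose commanded when the call began, along the tool's axes at that moment; what a row does not reach only later rows make up. A row lasts 1/10 s, in which the tool goes at most 50 mm and 8.59 degrees, less where a joint would pass 70% of its speed; a pose out of reach is approached as far as the arm can. A call with a gripper value outside its range is refused whole. The fingers move at their own pace and stop on an object; the grip force is fixed at half the most. Time passes only in rows, so rows that repeat a pose let the fingers close. It gives the time, the measured TCP pose, the force and the opening at its end, in the units of the state.
- sense(): the state, without advancing time (a new reading comes with each control period).
- capture(name): name is "scene" or "top" or "wrist"; returns (picture, depth): 384x512x3 uint8, red, green, blue; 384x512 float32, m along the optical axis (not along the pixel's ray), 0 where there is no reading.
- get_calibration(name): a dict with "fov_y" (degrees; the focal length in pixels is half the picture's height over the tangent of half this angle, whatever the lens; pixels are square), "cx", "cy" (the principal point, pixels), "origin" and "attitude" of the camera in the world; the wrist camera has in their place "mount" (4x4, takes a point from camera to tool coordinates, whose origin is the TCP and whose axes are the flange's). Camera axes: x right, y down, z forward; pixel columns grow to the right and rows downward; lengths in m; the calibration is good to about 2 mm. A picture is of the moment at which its call begins: read the wrist's pose just before it. get_calibration takes no time and is no camera call.
- finish_job(): hands the job in, once; it reports no verdict.
Trained networks look in the newest picture that a camera, given by its name, has taken for a name from the list of things; names that differ only in an ending like _2 or _b are one class to them, and where a whole thing is asked for, a point or a joint stands for the part that bears it (a point fixed in the world has none). Each returns a list of dicts, best first, with "p" (0 to 1); they miss things now and then, are a little off and sometimes report something else, mostly with a low value. They report only what shows in the picture. A call takes as long as a camera call.
- search_frame(camera, label): "position" ([x, y, z] in m, in world coordinates, good to about 4 mm: the middle of the surface that is visible of it).
- cut_out(camera, label): "mask" (384x512 bool, what is visible of it).
The state is a dict: "time_s": time; "joints": joint angles; "joint_velocities": joint speeds; "effort": joint torques, N m; "tcp_pos": TCP position; "ee_rot": TCP orientation; "wrist_force": force on the tool from outside, world axes, zero at the start; "moment": the same for the moment, N m; "gripper_width": opening from 0.0 (shut) to 1.0 (fully open).
Only numpy, scipy, OpenCV 4.12 (cv2) and the standard library are available. Lean on these libraries where they do the work, as an engineer would, in place of code of your own. Each camera call takes 0.05 s, during which the arm holds its last target. There are 200 camera calls.

## Working session

There is one attempt and no reset: what is moved stays moved. The work goes in short steps, Python scripts to look and compute and a tool call to move; the robot and the scene stay as the last step left them, time stands still between calls to the robot, and variables do not carry over. Pictures are saved under pics/ and viewed, about 8 in all and at most 12, crops included, and the job is handed in when it is done.

Besides the shell and the picture viewer there is one more tool, called after "Emit:" as name(argument=value, ...) on one line, values as JSON. arm_command: Moves the arm, as the interface text tells. Its arguments: {"type":"object","properties":{"rows":{"type":"array","items":{"type":"object","properties":{"fingers":{"type":"number"},"travel":{"type":"array","items":{"type":"number"}},"roll":{"type":"number"}}}}},"required":["rows"]}

```bash
mkdir -p pics
cat > h.py <<'E'
import numpy as np, cv2
from station import *
def cam(n):
    c=get_calibration(n); f=192/np.tan(np.radians(c['fov_y']/2))
    if 'mount' in c:
        s=sense(); T=np.eye(4); T[:3,:3]=s['ee_rot']; T[:3,3]=s['tcp_pos']; T=T@np.array(c['mount'])
        return f,c['cx'],c['cy'],T[:3,:3],T[:3,3]
    return f,c['cx'],c['cy'],np.array(c['attitude']),np.array(c['origin'])
def cloud(n):
    C=cam(n); p,d=capture(n); f,cx,cy,R,o=C
    v,u=np.mgrid[:384,:512]
    P=np.stack([(u-cx)/f*d,(v-cy)/f*d,d],-1)@R.T+o
    P[d==0]=np.nan
    return p,d,P
E
python3 - <<'E'
from h import *
for n in("scene","top"):
    p,d,P=cloud(n); cv2.imwrite(f'pics/{n}.png',p[:,:,::-1]); np.savez(n,p=p,P=P)
    for l in("box","door","catch","plunger","door_push","notch","plunger_tip","mug_white","mug_blue","dish","chips","cards","carousel"):
        try:
            print(n,l,[(np.round(r['position'],3).tolist(),round(r['p'],2)) for r in search_frame(n,l)[:2]])
        except Exception as e: print(l,e)
    print(cam(n))
s=sense();print(s['time_s'],s['ee_rot'],s['tcp_pos'])
E
```

```text
scene box [([0.573, -0.038, 0.069], 0.59), ([0.604, 0.528, 0.063], 0.43)]
scene door [([0.576, -0.056, 0.099], 0.84)]
scene catch [([0.575, 0.108, 0.069], 0.77)]
scene plunger []
scene door_push [([0.576, -0.053, 0.102], 0.81)]
scene notch [([0.573, 0.102, 0.07], 0.6)]
scene plunger_tip [([0.574, -0.052, 0.1], 0.46)]
scene mug_white [([0.506, -0.38, 0.063], 0.95)]
scene mug_blue [([0.697, -0.389, 0.059], 0.95)]
scene dish [([0.702, 0.385, 0.019], 0.6)]
scene chips [([0.322, -0.347, 0.033], 0.71)]
scene cards [([0.281, 0.374, 0.021], 0.57)]
scene carousel [([0.604, 0.527, 0.067], 0.67)]
(np.float64(359.0951560657385), 259.2859319266533, 186.70300199065622, array([[ 0.52628928,  0.52723695, -0.66711378],
       [ 0.85030047, -0.3236055 ,  0.4150525 ],
       [ 0.00294932, -0.78568485, -0.61861993]]), array([ 1.15014214, -0.36308712,  0.69404724]))
top box [([0.515, 0.016, 0.071], 0.92)]
top door [([0.557, -0.035, 0.103], 0.93)]
top catch [([0.564, 0.11, 0.074], 0.7)]
top plunger []
top door_push [([0.559, -0.035, 0.1], 0.82)]
top notch []
top plunger_tip []
top mug_white [([0.48, -0.395, 0.049], 0.97), ([0.678, -0.388, 0.054], 0.62)]
top mug_blue [([0.674, -0.388, 0.054], 0.74), ([0.275, 0.38, 0.018], 0.69)]
top dish [([0.706, 0.383, 0.008], 0.63)]
top chips [([0.314, -0.348, 0.04], 0.51)]
top cards [([0.273, 0.381, 0.021], 0.75), ([0.555, -0.037, 0.098], 0.72)]
top carousel [([0.575, 0.545, 0.058], 0.84), ([0.563, 0.111, 0.074], 0.72)]
(np.float64(376.5465158236067), 255.3416267686186, 198.4718643936248, array([[ 0.02299812, -0.98899232,  0.14616867],
       [-0.99970495, -0.02389349, -0.00437264],
       [ 0.00781699, -0.14602498, -0.98925002]]), array([0.31550127, 0.0803937 , 1.15395514]))
1.4 [[ 9.67202591e-01 -2.54006196e-01  6.94364328e-06]
 [-2.54006196e-01 -9.67202591e-01 -3.43325746e-05]
 [ 1.54365964e-05  3.14428267e-05 -9.99999999e-01]] [0.15871491 0.60447895 0.23355343]
```

```bash
python3 -c "
import cv2,numpy as np
cv2.imwrite('pics/both.png',np.vstack([cv2.imread('pics/scene.png'),cv2.imread('pics/top.png')])[:, :]) if 0 else cv2.imwrite('pics/both.png',cv2.resize(np.hstack([cv2.imread('pics/scene.png'),cv2.imread('pics/top.png')]),(800,300)))"
```

```text
(no output)
```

View pics/scene.png

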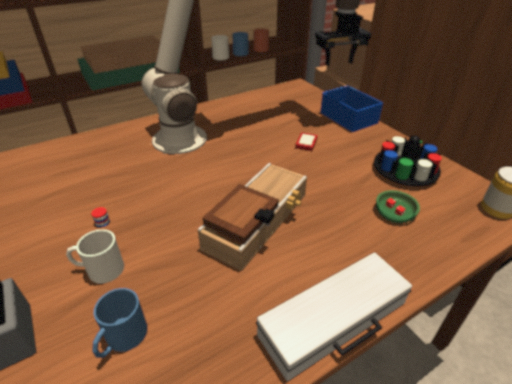

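View pics/top.png

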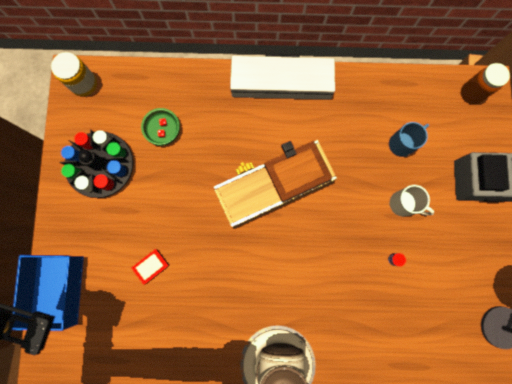

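The scene view has the box at about (250,215) with the door over its near-left half. In the top view the door spans about (265–335, 140–200), with its housing at (289,149) and the brass bars at (245,168). Next I'll fit the geometry from the depth clouds.

Run:
```python
from h import *
for n in("scene","top"):
    z=np.load(n+'.npz');P=z['P'];p=z['p'].astype(int)
    m=(abs(P[...,0]-.53)<.2)&(abs(P[...,1]-.01)<.25)
    for nm,a,b in(("door",.09,.106),("hous",.110,.128),("box",.055,.3)):
        k=(m&(P[...,2]>a)&(P[...,2]<b)).astype(np.uint8)
        k=k.astype(bool)
        Q=P[k]; 
        if len(Q)<5: print(n,nm,len(Q));continue
        r=cv2.minAreaRect((Q[:,:2]*1000).astype(np.float32))
        print(n,nm,len(Q),np.round(r[0],1),np.round(r[1],1),round(r[2],1),'z',np.round(np.median(Q[:,2]),4))
    # brass: yellow pixels, saturated
    hsv=cv2.cvtColor(z['p'],cv2.COLOR_RGB2HSV)
    k=m&(hsv[...,1]>150)&(hsv[...,0]>18)&(hsv[...,0]<35)&(P[...,2]>.04)
    print('brass',k.sum(),np.round(P[k].mean(0),3),hsv[k][:5].tolist())
```

```text
scene door 2231 [567.8 -40.9] [149.5 163.1] 26.8 z 0.1006
scene hous 143 [616.9 -17.5] [40.6 30. ] 25.0 z 0.118
scene box 4856 [540.8  25.2] [160.9 344.1] 26.2 z 0.0898
brass 4 [0.59  0.07  0.079] [[19, 160, 113], [19, 157, 143], [19, 156, 95], [26, 151, 27]]
top door 2311 [551.6 -10.4] [147.5 223.7] 26.6 z 0.0991
top hous 102 [614.7 -15.5] [40.5 29.4] 25.9 z 0.1172
top box 5362 [539.3  25.1] [161.6 340.9] 26.2 z 0.0737
brass 1072 [0.511 0.086 0.07 ] [[20, 155, 207], [19, 154, 242], [19, 165, 188], [21, 155, 246], [21, 153, 226]]
```

Emit:
arm_command(rows=[{"fingers":0,"travel":[6.3,6.4,-0.6],"roll":5},{"fingers":0,"travel":[9.5,9.6,-1.5],"roll":10},{"fingers":0,"travel":[12.7,12.8,-3],"roll":15},{"fingers":0,"travel":[16,16,-4.5],"roll":20},{"fingers":0,"travel":[20,20,-6],"roll":25},{"fingers":0,"travel":[24,24,-6],"roll":30},{"fingers":0,"travel":[28,28,-6],"roll":36},{"fingers":0,"travel":[32,32,-6],"roll":42},{"fingers":0,"travel":[35,35,-6],"roll":49.1},{"fingers":0,"travel":[38,38,-6],"roll":49.1}])

```text
time_s: 2.4
tcp_pos: [0.4083, 0.1762, 0.2939]
ee_rot: [[0.44, -0.898, 0.001], [-0.898, -0.44, 0.001], [-0.0, -0.002, -1.0]]
wrist_force: [0.2, 0.8, 1.1]
gripper_width: 0.17
```

Run:
```python
from h import *
a=np.radians(26.2); Y=np.array([-np.sin(a),np.cos(a)]);X=np.array([np.cos(a),np.sin(a)])
for n in("scene","top"):
    z=np.load(n+'.npz');P=z['P']
    m=(abs(P[...,0]-.54)<.2)&(abs(P[...,1]-.02)<.25)
    Q=P[m]; x=Q[:,:2]@X*1000; y=Q[:,:2]@Y*1000; h=Q[:,2]*1000
    def pr(nm,k): print(n,nm,k.sum(),'x',np.percentile(x[k],[1,50,99]).round(1),'y',np.percentile(y[k],[1,50,99]).round(1))
    pr('door',(h>95)&(h<104)); pr('hous',(h>112)&(h<123)); pr('all',(h>62)); 
    xm=np.percentile(x[h>62],1)
    k=(h>55)&(h<88)&(x>xm+140); pr('catch',k)
s=sense();print(s['time_s'],s['tcp_pos'],s['joints'],s['ee_rot'])
d=np.array([.610,-.175,.22])-s['tcp_pos'];print(d@np.array(s['ee_rot'])*100)
```

```text
scene door 2115 x [419.7 482.3 547.7] y [-367.6 -301.4 -210.2]
scene hous 114 x [541.6 555.6 566.1] y [-303.3 -290.9 -273.6]
scene all 4656 x [419.1 493.3 565.2] y [-386.1 -275.6  -51.9]
scene catch 110 x [559.6 564.6 576.7] y [-288.7 -158.2 -128.9]
top door 2222 x [418.5 476.7 539.7] y [-363.1 -283.2 -207.2]
top hous 92 x [533.7 552.4 564.8] y [-300.1 -285.4 -270.9]
top all 5335 x [415.4 480.2 560.5] y [-381.2 -209.2  -48.5]
top catch 59 x [556.2 561.5 575.3] y [-174.2 -151.2 -127.1]
2.4 [0.40827173 0.17622742 0.29385404] [ 4.44115435e+01  1.54379361e+00 -1.72651118e+01  5.47267258e-03
 -7.11004877e+01 -1.83082653e+01] [[ 4.40018514e-01 -8.97987909e-01  1.19287560e-03]
 [-8.97988607e-01 -4.40017472e-01  1.04211576e-03]
 [-4.10921242e-04 -1.52973893e-03 -9.99998746e-01]]
[40.41927371 -2.6490367   7.37285679]
```

```bash
cat > w.py <<'E'
from h import *
import sys
p,d,P=cloud("wrist"); n=sys.argv[1]; cv2.imwrite(f'pics/{n}.png',cv2.resize(p[:,:,::-1],(768,576))); np.savez(n,p=p,P=P)
a=np.radians(26.2); Y=np.array([-np.sin(a),np.cos(a)]);X=np.array([np.cos(a),np.sin(a)])
L=np.stack([P[...,:2]@X*1000,P[...,:2]@Y*1000,P[...,2]*1000],-1)
print(n,[np.nanmin(L[...,i]).round() for i in(0,1,2)],[np.nanmax(L[...,i]).round() for i in(0,1,2)])
k=(L[...,0]>548)&(L[...,0]<590)&(L[...,2]>65)&(L[...,1]<-60)&(L[...,1]>-400)
yb=L[...,1][k];zb=L[...,2][k];
for b in range(-310,-80,3):
    m=(yb>=b)&(yb<b+3)
    if m.sum()>2: print(b+1.5,m.sum(),np.percentile(zb[m],90).round(1),end=' | ')
print()
k=(L[...,2]>95)&(L[...,2]<104);print('door x',np.percentile(L[k][:,0],[1,99]),'y',np.percentile(L[k][:,1],[1,99]))
for l in('catch','plunger','door'):
    print(l,[(np.round(np.r_[np.array(r['position'])[:2]@X,np.array(r['position'])[:2]@Y,r['position'][2]]*1000,1),round(r['p'],2)) for r in search_frame('wrist',l)[:1]])
E
python3 w.py w1
```

```text
w1 [np.float64(41.0), np.float64(-241.0), np.float64(-3.0)] [np.float64(837.0), np.float64(398.0), np.float64(405.0)]
-176.5 14 71.2 | -173.5 39 71.2 | -170.5 18 79.8 | -167.5 31 81.7 | -164.5 43 82.9 | -161.5 43 83.0 | -158.5 44 81.8 | -155.5 74 79.5 | -152.5 57 71.0 | -149.5 31 71.4 | -146.5 42 86.1 | -143.5 34 87.3 | -140.5 40 88.2 | -137.5 43 87.5 | -134.5 44 86.1 | -131.5 57 82.4 | -128.5 41 70.9 | -125.5 13 70.4 | 
door x [419.65130863 539.32794518] y [-207.92376071 -205.49933442]
catch [(array([ 553.2, -149.5,   79.7]), 0.7)]
plunger [(array([435.4, 194.8,  22.2]), 0.19)]
door [(array([ 482.4, -206.9,   96.1]), 0.62)]
```

View pics/w1.png

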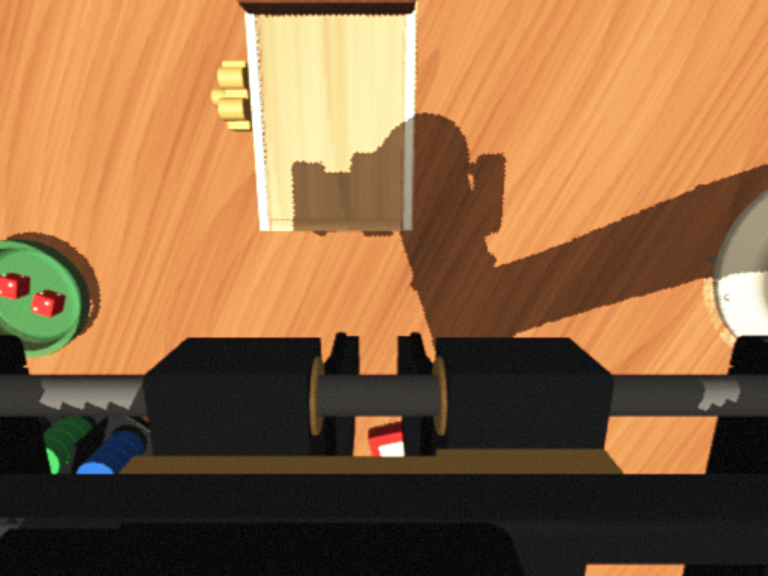

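The wrist view shows the brass bars at (232,72) and (235,110), and the door edge at the top. The bar crests are at box y of about -162.5 and -140, which both put the notch at -153. The plunger is at about -287, so the door has to travel about 134 mm.

Emit:
arm_command(rows=[{"fingers":0,"travel":[4,-0.5,0],"roll":0},{"fingers":0,"travel":[9,-1,1],"roll":0},{"fingers":0,"travel":[13.5,-1.5,2],"roll":0},{"fingers":0,"travel":[18,-2,3],"roll":0},{"fingers":0,"travel":[22.5,-2.5,4],"roll":0},{"fingers":0,"travel":[27,-3,5],"roll":0},{"fingers":0,"travel":[31.5,-3.5,6],"roll":0},{"fingers":0,"travel":[36,-3.7,7.4],"roll":0},{"fingers":0,"travel":[40.8,-3.7,7.4],"roll":0},{"fingers":0,"travel":[40.8,-3.7,7.4],"roll":0}])

```text
time_s: 3.6
tcp_pos: [0.623, -0.174, 0.2169]
ee_rot: [[0.439, -0.898, -0.002], [-0.898, -0.439, -0.001], [-0.0, 0.002, -1.0]]
wrist_force: [-1.5, 0.1, -0.4]
gripper_width: 0.006
```

```bash
cat > st.py <<'E'
from h import *
s=sense();a=np.radians(26.2);t=np.array(s['tcp_pos'])*1000
X=np.array([np.cos(a),np.sin(a)]);Y=np.array([-X[1],X[0]])
f=np.array(s['wrist_force'])
print(s['time_s'],'local',t[:2]@X,t[:2]@Y,t[2],'F',f[:2]@X,f[:2]@Y,f[2],'yaw',np.degrees(np.arctan2(-s['ee_rot'][0][1],s['ee_rot'][0][0])) if 0 else np.degrees(np.arctan2(s['ee_rot'][0][0],-s['ee_rot'][1][0])),s['gripper_width'])
E
python3 st.py; python3 w.py w2
```

```text
3.6 local 482.10964769787665 -431.2020718331003 216.92064030181564 F -1.2821675014639717 0.7443347655634558 -0.44037796418525377 yaw 26.04628128861656 0.005880547456147624
w2 [np.float64(134.0), np.float64(-811.0), np.float64(-569.0)] [np.float64(1194.0), np.float64(-94.0), np.float64(328.0)]

door x [253.49960713 480.95091994] y [-591.96710964 -314.36434001]
catch []
plunger []
door []
```

Emit:
arm_command(rows=[{"fingers":0,"travel":[0,0,3],"roll":0},{"fingers":0,"travel":[0,0,6],"roll":0},{"fingers":0,"travel":[0,0,9],"roll":0},{"fingers":0,"travel":[0,0,11],"roll":0},{"fingers":0,"travel":[0,0,12.5],"roll":0},{"fingers":0,"travel":[-1.5,0,12.5],"roll":0},{"fingers":0,"travel":[-3,0,12.5],"roll":0},{"fingers":0,"travel":[-4,0,12.5],"roll":0},{"fingers":0,"travel":[-4.5,0,12.5],"roll":0},{"fingers":0,"travel":[-4.5,0,12.5],"roll":0}])

```text
time_s: 4.8
tcp_pos: [0.6013, -0.1301, 0.0955]
ee_rot: [[0.443, -0.897, 0.002], [-0.897, -0.443, 0.0], [0.001, -0.002, -1.0]]
wrist_force: [0.6, -0.2, 0.5]
gripper_width: 0.007
```

```bash
python3 st.py
python3 - <<'E'
from h import *
p,d,P=cloud("scene");cv2.imwrite('pics/s2.png',cv2.resize(p[150:290,160:340,::-1],(720,560),interpolation=cv2.INTER_CUBIC))
E
```

```text
4.8 local 482.06175178007186 -382.2550831787857 95.48812522975719 F 0.44379912274060773 -0.4411729965469977 0.5486740196619151 yaw 26.283385934362897 0.007315348611413607
```

View pics/s2.png

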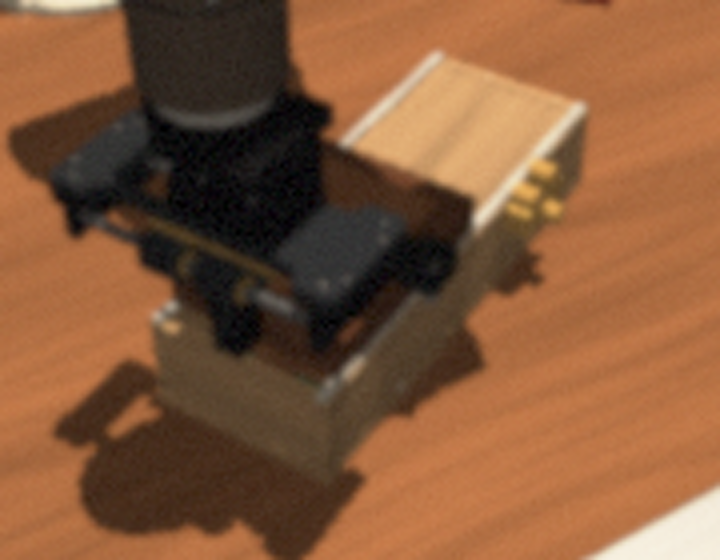

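Emit:
arm_command(rows=[{"fingers":0,"travel":[-0.4,0,0],"roll":0},{"fingers":0,"travel":[-0.8,0,0],"roll":0},{"fingers":0,"travel":[-1.2,0,0],"roll":0},{"fingers":0,"travel":[-1.6,0,0],"roll":0},{"fingers":0,"travel":[-2.2,0,0],"roll":0},{"fingers":0,"travel":[-3,0,0],"roll":0},{"fingers":0,"travel":[-4,0,0],"roll":0},{"fingers":0,"travel":[-5,0,0],"roll":0},{"fingers":0,"travel":[-6,0,0],"roll":0},{"fingers":0,"travel":[-7,0,0],"roll":0}])

```text
time_s: 5.85
tcp_pos: [0.5699, -0.0675, 0.0943]
ee_rot: [[0.442, -0.897, 0.0], [-0.897, -0.442, 0.0], [0.0, -0.0, -1.0]]
wrist_force: [1.0, -0.2, 0.6]
gripper_width: 0.007
```

Emit:
arm_command(rows=[{"fingers":0,"travel":[-0.8,0,0],"roll":0},{"fingers":0,"travel":[-1.5,0,0],"roll":0},{"fingers":0,"travel":[-2.1,0,0],"roll":0},{"fingers":0,"travel":[-2.6,0,0],"roll":0},{"fingers":0,"travel":[-3.0,0,0],"roll":0},{"fingers":0,"travel":[-3.4,0,0],"roll":0},{"fingers":0,"travel":[-3.7,0,0],"roll":0},{"fingers":0,"travel":[-4,0,0],"roll":0},{"fingers":0,"travel":[-4,0,0],"roll":0}])

```text
time_s: 6.75
tcp_pos: [0.5521, -0.0324, 0.094]
ee_rot: [[0.441, -0.897, -0.001], [-0.897, -0.441, 0.0], [-0.0, 0.001, -1.0]]
wrist_force: [-0.4, 0.1, -0.6]
gripper_width: 0.006
```

```bash
python3 st.py
cat > m.py <<'E'
from h import *
import sys
a=np.radians(26.2); Y=np.array([-np.sin(a),np.cos(a)]);X=np.array([np.cos(a),np.sin(a)])
for n in("scene","top"):
    p,d,P=cloud(n)
    L=np.stack([P[...,:2]@X*1000,P[...,:2]@Y*1000,P[...,2]*1000],-1)
    x,y,h=L[...,0],L[...,1],L[...,2]
    if n=="scene": cv2.imwrite(f'pics/{sys.argv[1]}.png',cv2.resize(p[130:270,180:360,::-1],(720,560),interpolation=cv2.INTER_CUBIC))
    for nm,k in(('hous',(h>111)&(h<124)&(x>535)&(x<572)&(y>-310)&(y<-110)),('doorfront',(h>94)&(h<105)&(x>420)&(x<530)&(y>-230)&(y<-20))):
        if k.sum()>3: print(n,nm,k.sum(),'y',np.percentile(y[k],[2,50,98]).round(1))
E
python3 m.py s3
```

```text
6.75 local 481.04458312627014 -272.79392854737404 94.02531892116745 F -0.26995139546195923 0.27210249992135366 -0.5748151200054963 yaw 26.189125354973537 0.005927947413207853
scene hous 92 y [-198.3 -186.1 -169.2]
scene doorfront 186 y [-227.8 -119.1 -103. ]
top doorfront 642 y [-228.8 -201.9 -175.1]
```

Emit:
arm_command(rows=[{"fingers":0,"travel":[-0.2,0,0],"roll":0},{"fingers":0,"travel":[-0.4,0,0],"roll":0},{"fingers":0,"travel":[-0.6,0,0],"roll":0},{"fingers":0,"travel":[-0.8,0,0],"roll":0},{"fingers":0,"travel":[-0.9,0,0],"roll":0},{"fingers":0,"travel":[-1.0,0,0],"roll":0}])

```text
time_s: 7.45
tcp_pos: [0.5482, -0.0239, 0.0942]
ee_rot: [[0.442, -0.897, -0.0], [-0.897, -0.442, -0.001], [0.001, 0.0, -1.0]]
wrist_force: [1.4, -5.7, -2.0]
gripper_width: 0.005
```

Emit:
arm_command(rows=[{"fingers":0,"travel":[-0.1,0,0],"roll":0},{"fingers":0,"travel":[-0.2,0,0],"roll":0},{"fingers":0,"travel":[-0.3,0,0],"roll":0}])

```text
time_s: 7.75
tcp_pos: [0.5473, -0.0221, 0.0942]
ee_rot: [[0.441, -0.897, 0.001], [-0.897, -0.441, -0.002], [0.002, 0.0, -1.0]]
wrist_force: [2.8, -5.8, -2.3]
gripper_width: 0.005
```

Emit:
arm_command(rows=[{"fingers":0,"travel":[-0.1,0,0],"roll":0},{"fingers":0,"travel":[-0.2,0,0],"roll":0},{"fingers":0,"travel":[-0.3,0,0],"roll":0}])

```text
time_s: 8.05
tcp_pos: [0.5456, -0.0188, 0.0942]
ee_rot: [[0.441, -0.898, 0.0], [-0.898, -0.441, -0.001], [0.001, 0.0, -1.0]]
wrist_force: [2.3, -2.9, -0.5]
gripper_width: 0.003
```

```bash
python3 st.py; python3 m.py s4
```

```text
8.05 local 481.27398685561724 -257.73610176717716 94.1971994446317 F 0.8240801691461949 -3.628819218327792 -0.4872118909257329 yaw 26.168506834667387 0.0032470612824386322
scene hous 88 y [-183.3 -171.2 -155.2]
scene doorfront 190 y [-228.6 -107.5  -88.6]
top doorfront 839 y [-228.1 -190.4 -154.5]
```

Emit:
arm_command(rows=[{"fingers":0,"travel":[-0.1,0,0],"roll":0},{"fingers":0,"travel":[-0.2,0,0],"roll":0}])

```text
time_s: 8.35
tcp_pos: [0.5444, -0.0163, 0.0942]
ee_rot: [[0.441, -0.897, -0.0], [-0.897, -0.441, 0.0], [-0.0, 0.0, -1.0]]
wrist_force: [0.6, -0.2, -0.4]
gripper_width: 0.002
```

Emit:
arm_command(rows=[{"fingers":0,"travel":[-0.1,0,0],"roll":0},{"fingers":0,"travel":[-0.2,0,0],"roll":0}])

```text
time_s: 8.55
tcp_pos: [0.5438, -0.0141, 0.0943]
ee_rot: [[0.441, -0.897, 0.0], [-0.897, -0.441, 0.001], [-0.0, -0.001, -1.0]]
wrist_force: [0.5, 0.5, 0.9]
gripper_width: 0.004
```

```bash
python3 st.py; python3 m.py s5
```

```text
8.55 local 481.7492376125656 -252.7412406060519 94.32724885582908 F 0.6839367978948893 0.19909473395141508 0.9267488952237238 yaw 26.19756864707329 0.0037619744645045463
scene hous 83 y [-177.5 -164.6 -148.5]
scene doorfront 211 y [-229.1 -107.2  -83.6]
top doorfront 865 y [-226.  -186.  -148.3]
```

Emit:
arm_command(rows=[{"fingers":0,"travel":[-0.1,0,0],"roll":0},{"fingers":0,"travel":[-0.1,0,0],"roll":0},{"fingers":0,"travel":[-0.1,0,0],"roll":0}])

```text
time_s: 8.95
tcp_pos: [0.5433, -0.0137, 0.0942]
ee_rot: [[0.441, -0.897, 0.0], [-0.897, -0.441, 0.0], [-0.0, -0.0, -1.0]]
wrist_force: [0.0, 0.9, 0.4]
gripper_width: 0.002
```

```bash
python3 st.py; python3 m.py s6
```

```text
8.95 local 481.49419736342986 -252.14215613395967 94.2461687570233 F 0.41716952375208366 0.7614208411704944 0.4289152416904661 yaw 26.192453294652175 0.0020484330491588165
scene hous 86 y [-170.1 -157.6 -140.2]
scene doorfront 248 y [-229.1 -100.1  -77.3]
top doorfront 860 y [-225.5 -184.9 -147.6]
```

The door moved 7 mm for a 1 mm command, so it has snapped over. I'll back off and check.

Emit:
arm_command(rows=[{"fingers":0,"travel":[0,0,0],"roll":0},{"fingers":0,"travel":[0.5,0,0],"roll":0},{"fingers":0,"travel":[1.5,0,0],"roll":0},{"fingers":0,"travel":[3,0,0],"roll":0},{"fingers":0,"travel":[4,0,-2],"roll":0},{"fingers":0,"travel":[4,0,-5],"roll":0},{"fingers":0,"travel":[4,0,-9],"roll":0},{"fingers":0,"travel":[4,0,-13],"roll":0},{"fingers":0,"travel":[6,0,-15],"roll":0},{"fingers":0,"travel":[8,0,-16],"roll":0}])

```text
time_s: 10.05
tcp_pos: [0.5801, -0.0869, 0.2577]
ee_rot: [[0.442, -0.897, 0.006], [-0.897, -0.442, 0.0], [0.002, -0.005, -1.0]]
wrist_force: [0.2, -0.0, -0.6]
gripper_width: 0.004
```

Emit:
arm_command(rows=[{"fingers":0,"travel":[4,3,0],"roll":0},{"fingers":0,"travel":[7,6,0],"roll":0},{"fingers":0,"travel":[8,10,0],"roll":0},{"fingers":0,"travel":[8,10,0],"roll":0},{"fingers":0,"travel":[8,10,0],"roll":0},{"fingers":0,"travel":[8,10,0],"roll":0}])

```text
time_s: 10.65
tcp_pos: [0.5247, -0.2018, 0.2543]
ee_rot: [[0.441, -0.897, 0.001], [-0.897, -0.441, -0.0], [0.0, -0.0, -1.0]]
wrist_force: [0.6, -0.2, 0.2]
gripper_width: 0.007
```

```bash
python3 st.py; python3 m.py s7
```

```text
10.65 local 381.6834570293177 -412.7272904695385 254.2910010525029 F 0.39574643319058134 -0.45311420577206524 0.21994142340096823 yaw 26.17068477821869 0.006674984435503423
scene hous 93 y [-170.5 -159.2 -141.5]
scene doorfront 1328 y [-227.3 -161.6  -79.6]
top hous 92 y [-167.4 -153.4 -138.9]
top doorfront 2059 y [-226.7 -151.4  -76.6]
```

View pics/s7.png

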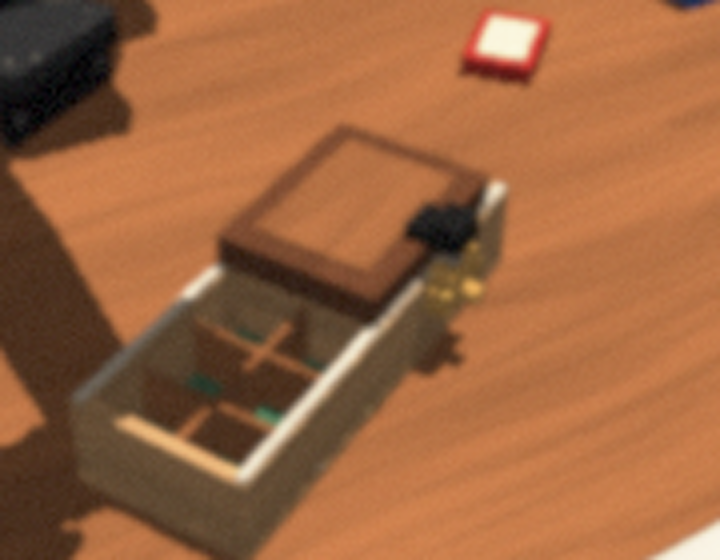

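The picture shows the compartments open, with the housing at (443,228) directly over the brass stop at (455,280) and the hand clear.

```bash
python3 -c "
from station import *
print(finish_job())"
```

```text
the job is handed in; nothing more can be done
None
```

I pushed the door open with the closed fingertips until the plunger snapped over the low ridge. Then I backed the hand off, raised it and handed the job in at about 10.7 s. The hand-in gives no verdict, so what follows rests on my own measurements.

- **Push force:** The highest reading along the box was about 6.4 N, taken at the end of each move. It fell to nothing at the crest, and the next 1 mm command moved the door about 7 mm.
- **Final position:** The top camera puts the housing centre at box y of -153.4 mm. The notch, worked out from the two bar crests, is at about -153 mm.
- **Travel:** The door's measured travel is 132 mm in the top and scene views, against about 134 mm expected. An earlier scene reading, just after the snap, gave 133.5 mm. That is within the 3 mm limit, though camera and pose noise is also 2–3 mm. I never measured the plunger's drop directly; I inferred it from the snap and the force falling to zero.
- **Clearances:** The hand is about 25 cm up and off to the side, with the wrist force near zero. The arm's paths kept well above or away from the other objects, but I did not re-measure their positions at the end.

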